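# Seat the snap-fit cover of a filter holder

### The job

One of the two filter holders has its white cover standing proud on the snap arms. Take the seating tool from its stand, press with its foot squarely on that cover until it clicks fully home, pushing firmly but never harder than about 35 N, then stand the tool upright in its stand again and let go. Push the cover only with the tool, keep the tool off the snap arms, and leave the closed holder and everything else on the bench where it is.

Things in the scene. Friction and masses are not known exactly. Their poses are not given: they have to be found in the camera images.
- open_holder: Filter holder with the proud cover: fixed round aluminium plate (84 mm in diameter, 8 mm high); on it, on a springy rubber post, a grey platform with a round pedestal and four upright snap arms on its +-x and +-y axes. Pushed down, the platform gives about 1 mm per 2 N, 9 mm at most. Origin: centre of the plate's underside, on the bench; z up. Only its higher cover tells it from the closed one.
- open_seat (a point): The proud cover's seat: middle of the pedestal's flat top, 40 mm above the holder's origin unloaded; sinks with the platform. Home: cover underside on the seat. Resistance grows to a peak (8 to 20 N, varies) as the cover moves some 6 mm relative to the seat, then drops suddenly by a quarter or more as the noses click over its edge and hold it on the seat. Short of the click it is not held.
- open_arm (a point): Nose of the snap arm on the holder's +x side; the other three lie alike on -x, +y and -y. The point is on the nose's axis, 26 mm from the holder's axis, 49 mm above its origin; the round nose (radius 2.5 mm) reaches in to 23.5 mm from the axis. Arms are 12 mm wide, 51 mm high, backs 31 mm from the axis, and flex outward under load.
- proud_cover: White plastic cover: disc 52 mm in diameter, 9.4 mm thick, edges sloped (flat top 48 mm across), with a central spigot 10 mm in diameter standing 8 mm above the disc. Origin: centre of its underside; z up. Loose; it starts resting on the snap noses, origin 8 mm above the seat.
- closed_holder: A filter holder just like the first, whose cover is already home; leave it alone. Origin: centre of its plate's underside. Fixed.
- closed_cover: The cover that is already home in the closed holder, same shape as the other, underside 40 mm above that holder's origin. Leave it alone.
- seating_tool: Upright tool, 80 mm high, about 0.16 kg: round steel foot 38 mm in diameter, 20 mm high, hollow from below (recess 24 mm wide, 12 mm deep) so that its ring-shaped underside goes round the spigot onto the cover's flat top; above it a black handle 28 mm in diameter. Origin: centre of the underside; z up. Fingertips set just above the foot's 5 mm wide shoulder are backed up by it while pressing.
- tool_stand: Grey stand of the tool: fixed round plate, 84 mm in diameter and 5 mm high, with a round collar 64 mm outside, 52 mm inside, 14 mm high; the tool stands on the floor inside it, 5 mm above the bench. Origin: centre of the underside, on the bench; z up.
- pen: Black pen lying on the bench, 145 mm long, 9 mm high. Bystander. Origin: centre of its underside.
- marker: White and blue marker lying on the bench, 135 mm long, 16 mm high. Bystander. Origin: centre of its underside.
- culture_bottle: Dark culture bottle with a white cap, 34 mm in diameter, 117 mm high, behind the work. Bystander. Origin: centre of its underside.
There are look-alikes about, which are no part of the job. What is shaped like the seating_tool but green is not meant.

How it is judged:
On the way, in this order (a step that is already met when the one before it is completed fails the run):
1. the seating tool is lifted clear of its stand (z of seating_tool in the frame of tool_stand above 0.04 m), for 0.1 s.
2. the cover is home while the tool's foot is on it (z of proud_cover in the frame of open_seat below 0.001 m and horizontal distance between proud_cover and open_holder below 0.004 m and angle between proud_cover's own z axis and vertical below 0.05 rad and horizontal distance between seating_tool and proud_cover below 0.012 m and z of seating_tool in the frame of proud_cover below 0.014 m), for 0.02 s.
At the end, for the whole second after the job is handed in: The formerly proud cover is snapped home in its holder (underside within 1 mm of the seat, level within 0.05 rad, centred within 4 mm) and the seating tool stands released, upright (within 0.08 rad) and at rest on the floor of its stand, inside the collar (z of proud_cover in the frame of open_seat below 0.001 m and horizontal distance between proud_cover and open_holder below 0.004 m and angle between proud_cover's own z axis and vertical below 0.05 rad and linear speed of each of proud_cover, seating_tool below 0.02 m/s and horizontal distance between seating_tool and tool_stand below 0.01 m and z of seating_tool in the frame of tool_stand below 0.008 m and angle between seating_tool's own z axis and vertical below 0.08 rad); the robot touches nothing.
It fails at once if the tool pushes the cover with more than 40 N (contact force between seating_tool and proud_cover above 40 N).
It fails at once if the tool bears on the snap arms or the holder with more than 10 N (contact force between seating_tool and open_holder above 10 N).
It fails at once if the gripper pushes the cover directly (contact force between any of the fingers, the arm and proud_cover above 1.5 N).
It fails at once if the closed holder's cover is touched hard or moved (distance of closed_cover from where it was at the start of the episode above 0.004 m or contact force between seating_tool and closed_cover above 3 N).
It fails at once if a bystander is displaced by more than 30 mm (distance of any of pen, marker, culture_bottle from where it was at the start of the episode above 0.03 m).
It also fails if it takes over 61 s, if anything falls off the work surface, if the arm or the gripper's body presses on something with over 40 N, if the wrist force passes 120 N, or if a joint passes its speed limit or range.

### The arm

A 6-joint arm with a two-finger parallel gripper is mounted at the origin on a cart in front of the work surface, level with it; the furniture and walls round the work are solid. World frame = base frame: x ahead of the robot, y to its left, z up, the work surface at z = 0. Lengths are in m, angles in rad, forces in N, time in s.
With the tool pointing down it reaches from about 0.4 to 0.825 m from the base axis. Payload 7 kg.
Tool frame: the origin (TCP) lies at the very end of the fingers, on their centre line; the grasp point (between the pads) lies 19 mm behind it (arm.grip_point_offset is the distance from the TCP to the grasp point, in m); z points along the fingers, y is the line along which they close (so a half turn about z gives the same grasp; the last joint's range is limited). The gripper opens to 88 mm and grips with 3 to 60 N. Pads are 19 mm wide; open, the fingers measure 130 mm over their backs; the gripper's body (78 mm by 193 mm) begins 47 mm behind the grasp point.
Start: joints at [0.288, 0.359, 0.012, 0, -1.224, -0.288], TCP at [0.675, -0, 0.227] pointing down, gripper open.
Joint ranges: [-3.07, 3.07], [-1.43, 2.12], [-1.02, 1.25], [-3.03, 1.67], [-3.05, -0], [-3.03, 3.03]. Speed limits (rad/s): [2.39, 2.39, 3.01, 3.14, 3.14, 3.14].

### API

Orientations are given as [roll, pitch, yaw] about the fixed x, y, z axes, in that order (R = Rz(yaw) Ry(pitch) Rx(roll)).
In Python, from station import arm, cams gives the robot as it stands.
- The arm moves only by the shell command python3 -m handwheel 'ROWS' [FORCE]. ROWS is JSON, a list that holds one entry, the list of rows, each a list of 7 numbers: the shift along the tool's x, y, z normalised to -1 to 1, where 1 is 0.08 m, then the turn, a rotation vector about the tool's x, y, z normalised to -1 to 1, where 1 is 0.5 rad, then the closure in counts, from 0 (fully open) to 255 (shut). In form: [[[x, y, z, wx, wy, wz, hand], ...]]. A call has 1 to 5 rows; each row is the pose to reach, as a shift and turn from the pose commanded when the call began, along the tool's axes at that moment; what a row does not reach only later rows make up. A row lasts 1/8 s, in which the tool goes at most 62.5 mm and 10.7 degrees, less where a joint would pass 70% of its speed; a pose out of reach is approached as far as the arm can. A call with a number of a shift or a turn outside -1 to 1 is refused whole. A call with a gripper value outside its range is refused whole. The fingers move at their own pace and stop on an object; FORCE is the grip in N (left out, the last holds). Time passes only in rows, so rows that repeat a pose let the fingers close. It gives the time, the measured TCP pose, the force, the opening and the grip force at its end, in the units of the state.
- arm.get_state(): the state, without advancing time (a new reading comes with each control period).
- cams.grab_frame(name): name is "scene" or "side" or "wrist"; returns the picture (480x640x3 uint8, blue, green, red); there is no depth.
- cams.camera_info(name): a dict with "camera_matrix" (3x3 intrinsics, pixels), "R" (3x3) and "t" (3): a world point X has camera coordinates R X + t; the wrist camera has in their place "hand_eye" (4x4, takes a point from camera to tool coordinates, whose origin is the TCP and whose axes are the flange's). Camera axes: x right, y down, z forward; pixel columns grow to the right and rows downward; lengths in m; the calibration is good to about 2 mm. A picture is of the moment at which its call begins: read the wrist's pose just before it. camera_info takes no time and is no camera call.
- arm.job_done(): hands the job in; it is judged then, once.
The state is a dict: "t": time; "q": joint angles; "qd": joint speeds; "joint_efforts": joint torques, N m; "eef_pos": TCP position; "ee_rot": TCP orientation; "force": force on the tool from outside, world axes, zero at the start; "moment": the same for the moment, N m; "width": finger opening in m; "gripper_force": force on a finger pad.
Only numpy, scipy, OpenCV 4.12 (cv2) and the standard library are available. Lean on these libraries where they do the work, as an engineer would, in place of code of your own. Each camera call takes 0.05 s, during which the arm holds its last target. There are 200 camera calls.

## Working session

There is one attempt and no reset: what is moved stays moved. The work goes in short steps, Python scripts to look and compute and a shell command to move; the robot and the scene stay as the last step left them, time stands still between calls to the robot, and variables do not carry over. Pictures are saved under pics/ and viewed, at most 10 in all, crops included, and the job is handed in when it is done.

```bash
ls; mkdir -p pics; python3 - <<'E'
from station import arm,cams
import cv2,numpy as np
s=arm.get_state();print({k:np.round(v,3) for k,v in s.items()})
ims=[]
for n in("scene","side"):
    i=cams.grab_frame(n);cv2.imwrite(f"pics/{n}0.png",i)
    c=cams.camera_info(n);print(n,np.round(c["camera_matrix"],1).tolist(),np.round(c["R"],3).tolist(),np.round(c["t"],3))
i=cams.grab_frame("wrist");cv2.imwrite("pics/wrist0.png",i);c=cams.camera_info("wrist");print(c)
E
```

```text
pics
{'t': np.float64(0.0), 'q': array([ 0.288,  0.359,  0.011, -0.   , -1.224, -0.288]), 'qd': array([ 0.001, -0.   , -0.   ,  0.002, -0.   ,  0.001]), 'joint_efforts': array([-1.0000e-03, -5.8273e+01,  2.9306e+01,  6.9970e+00,  7.0000e-03,
       -0.0000e+00]), 'eef_pos': array([0.675, 0.   , 0.226]), 'ee_rot': array([ 3.14 , -0.   , -1.571]), 'force': array([-0.097,  0.266,  0.253]), 'moment': array([-0.014, -0.051, -0.049]), 'gripper_force': np.float64(0.0), 'width': np.float64(0.087)}
scene [[441.1, 0.0, 327.0], [0.0, 441.1, 244.3], [0.0, 0.0, 1.0]] [[0.439, -0.899, -0.009], [-0.651, -0.311, -0.692], [0.619, 0.309, -0.722]] [-0.191  0.403  0.593]
side [[462.5, 0.0, 309.9], [0.0, 462.5, 241.5], [0.0, 0.0, 1.0]] [[-1.0, -0.005, -0.009], [0.004, 0.628, -0.778], [0.01, -0.778, -0.628]] [0.536 0.018 1.162]
{'camera_matrix': array([[410.59829994,   0.        , 319.0783008 ],
       [  0.        , 410.59829994, 236.87236871],
       [  0.        ,   0.        ,   1.        ]]), 'hand_eye': array([[ 1.62660921e-03, -9.58726022e-01, -2.84326870e-01,
         7.66898125e-02],
       [ 9.99998671e-01,  1.59005845e-03,  3.59363264e-04,
        -2.69445202e-04],
       [ 1.07565430e-04, -2.84327076e-01,  9.58727335e-01,
        -1.58086367e-01],
       [ 0.00000000e+00,  0.00000000e+00,  0.00000000e+00,
         1.00000000e+00]])}
```

View pics/scene0.png

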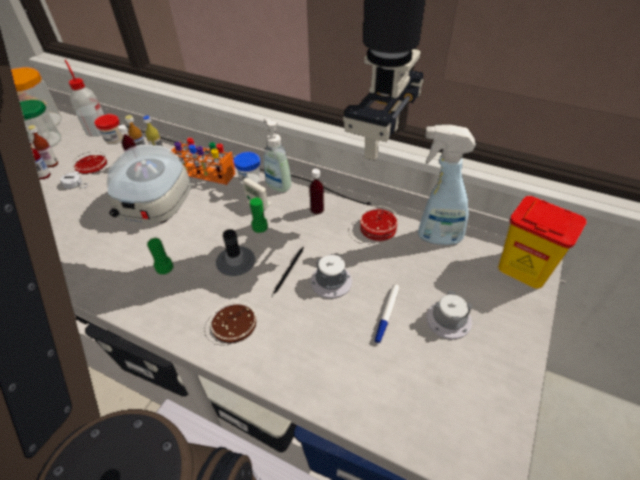

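View pics/side0.png

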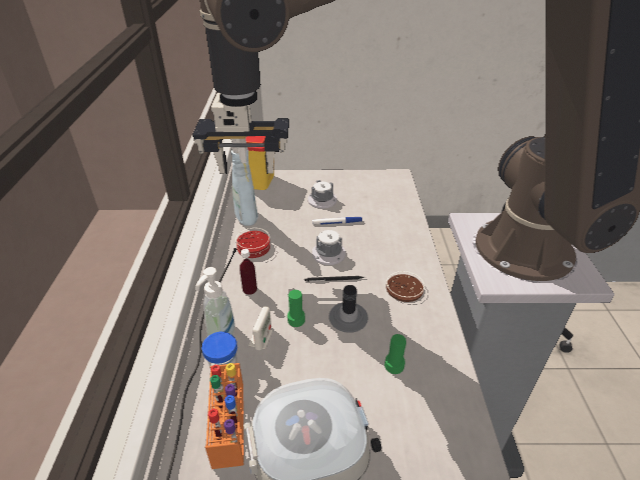

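The scene picture shows the black-handled tool in its stand at (232,245), with green look-alikes at (160,256) and (258,214) that are not meant. Holder A is at (331,272) and holder B at (452,313). In the side view the tool is at (349,300), A at (329,243) and B at (321,192). An enlarged crop should show which cover is proud.

```bash
cat > h.py <<'E'
import numpy as np,cv2
from station import arm,cams
from scipy.spatial.transform import Rotation as Ro
def ray(n,u,v,st=None):
    c=cams.camera_info(n);d=np.linalg.inv(c["camera_matrix"])@[u,v,1]
    if n=="wrist":
        H=c["hand_eye"];R=Ro.from_euler("xyz",st["ee_rot"]).as_matrix()
        return R@H[:3,3]+st["eef_pos"],R@H[:3,:3]@d
    return -c["R"].T@c["t"],c["R"].T@d
def plane(n,u,v,z,st=None):
    o,d=ray(n,u,v,st);return o+d*(z-o[2])/d[2]
def proj(n,X):
    c=cams.camera_info(n);p=c["camera_matrix"]@(c["R"]@np.array(X)+c["t"]);return p[:2]/p[2]
def tri(n1,p1,n2,p2):
    o1,d1=ray(n1,*p1);o2,d2=ray(n2,*p2)
    d1/=np.linalg.norm(d1);d2/=np.linalg.norm(d2)
    t=np.linalg.lstsq(np.c_[d1,-d2],o2-o1,rcond=None)[0]
    a=o1+d1*t[0];b=o2+d2*t[1];return (a+b)/2,np.linalg.norm(a-b)
E
python3 - <<'E'
from h import *
a=cv2.imread("pics/scene0.png");b=cv2.imread("pics/side0.png")
cr=lambda i,u,v:cv2.resize(i[v-33:v+33,u-33:u+33],(264,264),interpolation=cv2.INTER_CUBIC)
cv2.imwrite("pics/c1.png",np.vstack([np.hstack([cr(a,331,272),cr(a,452,313),cr(a,235,248)]),np.hstack([cr(b,329,245),cr(b,321,192),cr(b,349,305)])]))
E
```

```text
(no output)
```

View pics/c1.png

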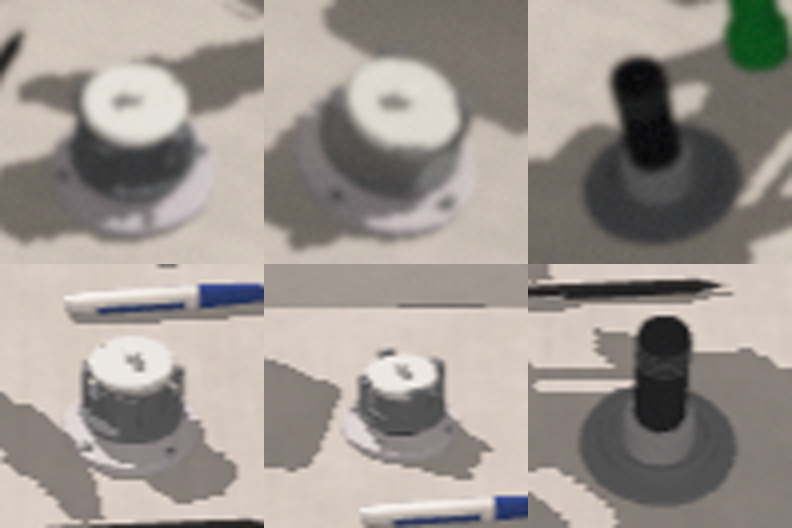

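In the side crop, A's cover (left) rides above its arm tips, while B's cover sits down between its arms. So A is the open holder. The black-handled tool in the grey stand is the one to take.

```bash
python3 - <<'E'
from h import *
P={"A":((331.5,265),(328.7,236.7),.0574),"B":((453.5,305),(322.5,186),.0494),"tooltop":((230,233.7),(349.7,289.7),.085)}
for k,(p,q,z) in P.items(): print(k,*[np.round(x,4) for x in (*tri("scene",p,"side",q),plane("scene",*p,z),plane("side",*q,z))])
a=cv2.imread("pics/scene0.png");b=cv2.imread("pics/side0.png")
# cover tops by brightness blobs near
for n,i,pts in(("scene",a,[(331,265,.0574),(453,305,.0494)]),("side",b,[(329,237,.0574),(322,186,.0494)])):
    hsv=cv2.cvtColor(i,cv2.COLOR_BGR2HSV)
    for u,v,z in pts:
        w=i[v-14:v+12,u-16:u+17];g=w.min(2)
        for th in(200,215,225):
            m=(g>th).astype(np.uint8);nn,l,st,c=cv2.connectedComponentsWithStats(m)
            k=1+np.argmax(st[1:,4]) if nn>1 else 0;x,y,ww,hh,ar=st[k]
            print(n,th,(u-16+x+ww/2-.5,v-14+y+hh/2-.5),ww,hh,ar,np.round(plane(n,u-16+x+ww/2-.5,v-14+y+hh/2-.5,z),4))
# stand: dark grey ellipse
for n,i,(u,v) in(("scene",a,(235,258)),("side",b,(348,318))):
    print(n,i[v-16:v+17:4,u].tolist(),i[v,u-24:u+25:4].tolist())
for n,p in(("scene",(235,260)),("side",(348.5,317.5))): print(plane(n,*p,.005))
E
```

```text
A [0.4901 0.0167 0.0546] 0.0002 [0.4881 0.0156 0.0574] [0.4902 0.0203 0.0574]
B [ 0.5019 -0.2221  0.0496] 0.002 [ 0.5033 -0.2225  0.0494] [ 0.5012 -0.2212  0.0494]
tooltop [0.4541 0.2256 0.0829] 0.0018 [0.4535 0.2239 0.085 ] [0.4537 0.2284 0.085 ]
scene 200 (np.float64(331.5), np.float64(264.5)) 24 18 300 [0.4892 0.0161 0.0574]
scene 215 (np.float64(331.5), np.float64(264.0)) 22 15 203 [0.4904 0.0167 0.0574]
scene 225 (np.float64(331.0), np.float64(263.5)) 33 26 858 [0.4911 0.0181 0.0574]
scene 200 (np.float64(453.0), np.float64(305.0)) 25 19 309 [ 0.5029 -0.2217  0.0494]
scene 215 (np.float64(453.0), np.float64(303.5)) 33 26 858 [ 0.5062 -0.2208  0.0494]
scene 225 (np.float64(453.0), np.float64(303.5)) 33 26 858 [ 0.5062 -0.2208  0.0494]
side 200 (np.float64(328.5), np.float64(236.0)) 22 13 195 [0.4906 0.0176 0.0574]
side 215 (np.float64(328.0), np.float64(235.5)) 21 12 163 [0.4917 0.0156 0.0574]
side 225 (np.float64(328.0), np.float64(235.5)) 19 12 131 [0.4917 0.0156 0.0574]
side 200 (np.float64(321.5), np.float64(185.5)) 18 10 112 [ 0.504  -0.2239  0.0494]
side 215 (np.float64(321
[... 173 characters left out ...]
, [14, 10, 12], [16, 13, 13], [77, 74, 75], [81, 83, 82], [66, 64, 62], [57, 56, 55], [59, 57, 57]] [[99, 105, 110], [92, 97, 102], [61, 59, 57], [53, 51, 51], [79, 79, 77], [65, 65, 67], [77, 74, 75], [81, 81, 82], [64, 63, 61], [58, 58, 57], [58, 54, 55], [83, 85, 88], [156, 165, 175]]
side [[36, 33, 35], [33, 31, 32], [33, 32, 32], [87, 86, 87], [108, 109, 111], [85, 85, 86], [84, 84, 85], [83, 82, 83], [120, 125, 133]] [[120, 127, 134], [105, 109, 115], [81, 81, 81], [82, 81, 81], [87, 86, 88], [107, 107, 110], [108, 109, 111], [108, 109, 112], [92, 92, 94], [81, 80, 81], [81, 81, 81], [108, 111, 117], [120, 125, 133]]
[0.45312589 0.22694564 0.005     ]
[0.45282641 0.23136917 0.005     ]
```

A's cover top triangulates to (0.490, 0.0175, 0.055). That matches the proud height of 57 mm rather than 49 mm. B's top is at 0.0496, so it is closed. The tool is at about (0.454, 0.226), with its top at 0.083 against 0.085 expected. Tool axes: x = −world y, y = −world x, z = down. Moving above the tool.

```bash
python3 -m handwheel '[[[-0.3,0.5,0,0,0,0,0],[-0.6,1,0,0,0,0,0],[-0.7,1,0,0,0,0,0]]]'; python3 -m handwheel '[[[-0.5,0.5,0,0,0,0,0],[-1,1,0,0,0,0,0],[-1,1,0,0,0,0,0]]]';python3 -m handwheel '[[[-0.7,0.5,0,0,0,0,0],[-1,0.76,0,0,0,0,0],[-1,0.76,0.2,0,0,0,0],[-1,0.76,0.4,0,0,0,0],[-1,0.76,0.4,0,0,0,0]]]'
python3 - <<'E'
from h import *
s=arm.get_state();i=cams.grab_frame("wrist");cv2.imwrite("pics/w1.png",i);np.save("w1.npy",np.r_[s["eef_pos"],s["ee_rot"]])
print(s["t"],s["eef_pos"],s["ee_rot"])
E
```

```text
t: 0.52
eef_pos: [0.5928, 0.0568, 0.2271]
ee_rot: [-3.142, 0.001, -1.569]
force: [1.0, -0.4, 0.2]
width: 0.0876
gripper_force: 0.0
t: 0.9
eef_pos: [0.5136, 0.1381, 0.227]
ee_rot: [-3.141, 0.001, -1.567]
force: [1.4, -0.8, 0.5]
width: 0.0876
gripper_force: 0.0
t: 1.52
eef_pos: [0.454, 0.2145, 0.1926]
ee_rot: [3.139, -0.003, -1.572]
force: [-0.3, -0.3, -0.3]
width: 0.0876
gripper_force: 0.0
1.525 [0.45402278 0.21454871 0.19261626] [ 3.13889997e+00 -2.66450554e-03 -1.57222721e+00]
```

View pics/w1.png

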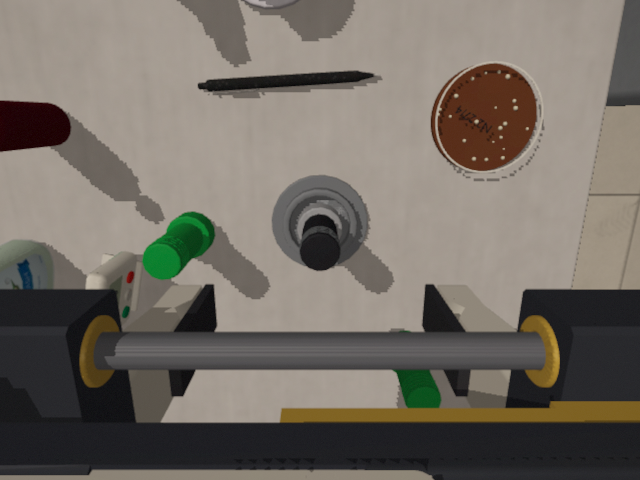

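The wrist view shows the tool's handle top at about (320,250), the stand plate centred at about (320,221) and a green look-alike at (165,255) to the left. The other one, at (418,385), lies behind the fingers.

```bash
python3 - <<'E'
from h import *
w=np.load("w1.npy");s=dict(eef_pos=w[:3],ee_rot=w[3:])
i=cv2.imread("pics/w1.png");g=i.max(2)
m=np.zeros_like(g);m[170:275,265:375]=1
def big(b):
    n,l,st,c=cv2.connectedComponentsWithStats((b*m).astype(np.uint8));k=1+np.argmax(st[1:,4]);return (l==k).astype(np.uint8)
h=big(g<45);cnt=max(cv2.findContours(h,0,2)[0],key=len);x,y,ww,hh=cv2.boundingRect(cnt);print("handle",x,y,ww,hh)
r=ww/2;ctop=(x+ww/2-.5,y+hh-r-.5);print("top",plane("wrist",*ctop,.085,s))
b=big(g<130);x,y,ww,hh=cv2.boundingRect(b);print("plate",x,y,ww,hh,plane("wrist",x+ww/2-.5,y+hh/2-.5,.005,s))
for u,v,z in((320,250,.085),(320,221.5,.005),(165,256,.08),(420,392,.08)):print(plane("wrist",u,v,z,s))
for n,p in(("scene",(331.5,264.7)),("side",(328.5,236.3))):print(plane(n,*p,.0574))
E
```

```text
handle 300 232 40 38
top [0.45361706 0.2253341  0.085     ]
plate 272 175 103 100 [0.45028351 0.22864294 0.005     ]
[0.45327621 0.22569262 0.085     ]
[0.45289677 0.22595002 0.005     ]
[0.56120171 0.23166147 0.08      ]
[0.37575112 0.34302929 0.08      ]
[0.48877002 0.01592552 0.0574    ]
[0.49062103 0.0187642  0.0574    ]
```

```bash
python3 -m handwheel '[[[-0.12,0.01,0.5,0,0,0,0],[-0.12,0.01,1,0,0,0,0],[-0.12,0.01,1,0,0,0,0],[-0.12,0.01,1,0,0,0,0],[-0.12,0.01,1,0,0,0,0]]]'
```

```text
t: 2.2
eef_pos: [0.4545, 0.2263, 0.1164]
ee_rot: [-3.139, 0.002, -1.571]
force: [1.0, 1.2, 0.8]
width: 0.0877
gripper_force: 0.0
```

```bash
python3 -m handwheel '[[[0,0.01,0.5,0,0,0,0],[0,0.01,0.85,0,0,0,0],[0,0.01,0.85,0,0,0,0],[0,0.01,0.85,0,0,0,0]]]'; python3 -m handwheel '[[[0,0,0.1,0,0,0,0],[0,0,0.2,0,0,0,0],[0,0,0.2,0,0,0,0],[0,0,0.2,0,0,0,0]]]'
```

```text
t: 2.7
eef_pos: [0.4535, 0.2264, 0.0481]
ee_rot: [-3.14, 0.001, -1.57]
force: [0.0, 0.7, 0.0]
width: 0.0877
gripper_force: 0.0
t: 3.2
eef_pos: [0.4526, 0.2256, 0.0305]
ee_rot: [3.141, -0.0, -1.571]
force: [-0.3, 0.6, -0.0]
width: 0.0876
gripper_force: 0.0
```

```bash
python3 -m handwheel '[[[0,0,0.045,0,0,0,0],[0,0,0.045,0,0,0,0],[0,0,0.045,0,0,0,150],[0,0,0.045,0,0,0,255],[0,0,0.045,0,0,0,255]]]' 50;python3 -m handwheel '[[[0,0,0,0,0,0,255],[0,0,0,0,0,0,255],[0,0,0,0,0,0,255],[0,0,0,0,0,0,255],[0,0,0,0,0,0,255]]]' 50
```

```text
t: 3.82
eef_pos: [0.4526, 0.2256, 0.027]
ee_rot: [-3.142, 0.0, -1.571]
force: [-0.4, -0.6, -0.7]
width: 0.0636
gripper_force: 0.0
t: 4.45
eef_pos: [0.4526, 0.2256, 0.027]
ee_rot: [-3.142, 0.0, -1.571]
force: [1.0, 0.3, -0.4]
width: 0.0274
gripper_force: 50.0
```

```bash
python3 -m handwheel '[[[0,0,-0.2,0,0,0,255],[0,0,-0.5,0,0,0,255],[0,0,-1,0,0,0,255],[0,0,-1,0,0,0,255]]]';python3 -m handwheel '[[[0,0,-0.4,0,0,0,255],[0.4,-0.1,-0.6,0,0,0,255],[0.8,-0.2,-0.6,0,0,0,255],[1,-0.23,-0.6,0,0,0,255],[1,-0.23,-0.6,0,0,0,255]]]';python3 -m handwheel '[[[0.5,-0.1,0,0,0,0,255],[1,-0.23,0,0,0,0,255],[1,-0.23,0,0,0,0,255],[1,-0.23,0,0,0,0,255],[1,-0.23,0,0,0,0,255]]]'
python3 - <<'E'
from h import *
s=arm.get_state();i=cams.grab_frame("wrist");cv2.imwrite("pics/w2.png",i);np.save("w2.npy",np.r_[s["eef_pos"],s["ee_rot"]])
print(s["t"],s["eef_pos"],s["ee_rot"])
E
```

```text
t: 4.95
eef_pos: [0.4539, 0.2269, 0.1096]
ee_rot: [-3.138, 0.004, -1.57]
force: [0.6, 0.5, -2.6]
width: 0.0272
gripper_force: 50.0
t: 5.58
eef_pos: [0.4705, 0.1446, 0.1541]
ee_rot: [3.14, -0.001, -1.573]
force: [-0.0, 0.5, -2.7]
width: 0.0272
gripper_force: 50.0
t: 6.2
eef_pos: [0.4893, 0.0665, 0.1548]
ee_rot: [3.141, 0.0, -1.57]
force: [-0.3, -0.5, -1.2]
width: 0.0274
gripper_force: 50.0
6.2 [0.48929291 0.06650451 0.15476583] [ 3.14138370e+00  9.21952258e-06 -1.56974926e+00]
```

View pics/w2.png

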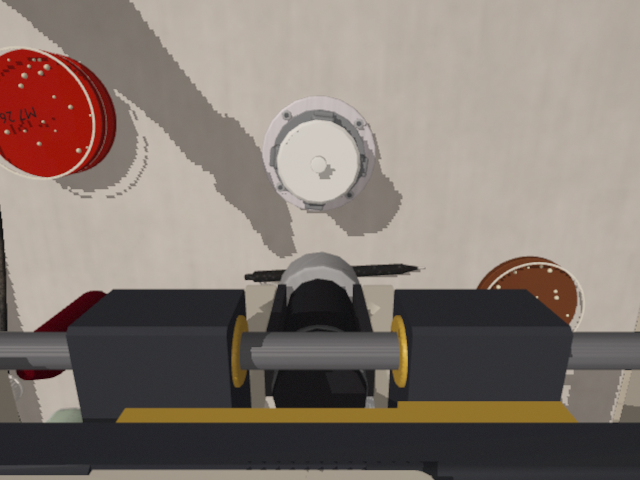

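The wrist view shows A's cover disc centred at about (318,162), its plate at about (319,154), and the tool's foot at (320,285) below it.

```bash
python3 - <<'E'
from h import *
w=np.load("w2.npy");s=dict(eef_pos=w[:3],ee_rot=w[3:])
i=cv2.imread("pics/w2.png");g=i.min(2)
for th in(215,222,228,234):
    m=np.zeros_like(g);m[110:210,270:370]=1
    n,l,st,c=cv2.connectedComponentsWithStats(((g>th)*m).astype(np.uint8));k=l[150,318]
    if k==0: print(th,g[150,318]);continue
    cn=max(cv2.findContours((l==k).astype(np.uint8),0,1)[0],key=len);e=cv2.fitEllipse(cv2.convexHull(cn))
    print(th,st[k],np.round(e,1) if 0 else e,plane("wrist",*e[0],.0574,s)[:2], plane("wrist",*e[0],.0574,s)-0)
m=(g>120).astype(np.uint8)
print([plane("wrist",u,v,.008,s)[:2].round(4) for u,v in((262.5,154),(376,154),(319,96),(319,154))], plane("wrist",318,164,.0654,s)[:2])
for v in(150,165): print(g[v,258:382:2].tolist())
E
```

```text
215 195
222 195
228 195
234 195
[array([0.5309, 0.0172]), array([0.448, 0.017]), array([ 0.4897, -0.0231]), array([0.4896, 0.0171])] [0.49021984 0.01781274]
[112, 143, 178, 185, 183, 185, 148, 121, 110, 122, 144, 201, 197, 194, 194, 195, 194, 194, 194, 194, 195, 195, 194, 194, 194, 194, 194, 194, 195, 194, 195, 195, 195, 194, 194, 194, 195, 194, 194, 194, 194, 195, 194, 195, 194, 195, 195, 194, 192, 153, 134, 119, 118, 115, 128, 124, 124, 154, 162, 113, 113, 167]
[114, 114, 111, 137, 183, 181, 113, 103, 102, 119, 192, 194, 194, 193, 193, 193, 194, 194, 194, 194, 194, 194, 194, 193, 194, 194, 192, 196, 195, 194, 193, 193, 192, 192, 167, 135, 167, 193, 194, 193, 194, 194, 193, 193, 193, 194, 194, 193, 194, 189, 136, 91, 72, 120, 104, 122, 125, 124, 112, 114, 113, 142]
```

```bash
python3 - <<'E'
from h import *
w=np.load("w2.npy");s=dict(eef_pos=w[:3],ee_rot=w[3:])
g=cv2.imread("pics/w2.png").min(2)
m=cv2.morphologyEx((g>188).astype(np.uint8),cv2.MORPH_OPEN,np.ones((5,5)))
n,l,st,c=cv2.connectedComponentsWithStats(m);k=l[150,318];cn=max(cv2.findContours((l==k).astype(np.uint8),0,1)[0],key=len);e=cv2.fitEllipse(cv2.convexHull(cn));print(st[k],e,plane("wrist",*e[0],.0574,s))
E
python3 -m handwheel '[[[0.3,0,0,0,0,0,255],[0.61,0,0,0,0,0,255],[0.61,0,0,0,0,0,255],[0.61,0,0,0,0,0,255],[0.61,0,0,0,0,0,255]]]'
```

```text
[ 278  121   78   80 4516] ((316.8385009765625, 160.53094482421875), (77.28205108642578, 80.3966064453125), 153.42579650878906) [0.49095583 0.01660576 0.0574    ]
t: 6.88
eef_pos: [0.4895, 0.0175, 0.155]
ee_rot: [-3.141, 0.0, -1.57]
force: [0.0, -0.3, -1.8]
width: 0.0275
gripper_force: 50.0
```

Position agrees to about 1 mm. Next I lower the tool to just above the cover and check from the side.

```bash
python3 -m handwheel '[[[0,-0.01,0.4,0,0,0,255],[0,-0.01,0.7,0,0,0,255],[0,-0.01,0.85,0,0,0,255],[0,-0.01,0.85,0,0,0,255],[0,-0.01,0.85,0,0,0,255]]]'
python3 - <<'E'
from h import *
o=[]
for n in("scene","side"):
    u,v=proj(n,(.49,.017,.07)).astype(int);i=cams.grab_frame(n);o.append(cv2.resize(i[v-50:v+50,u-50:u+50],(400,400),interpolation=cv2.INTER_CUBIC))
cv2.imwrite("pics/c2.png",np.hstack(o))
E
```

```text
t: 7.5
eef_pos: [0.4909, 0.0171, 0.0878]
ee_rot: [-3.14, 0.0, -1.57]
force: [-0.3, 0.7, -1.8]
width: 0.027
gripper_force: 50.0
```

View pics/c2.png

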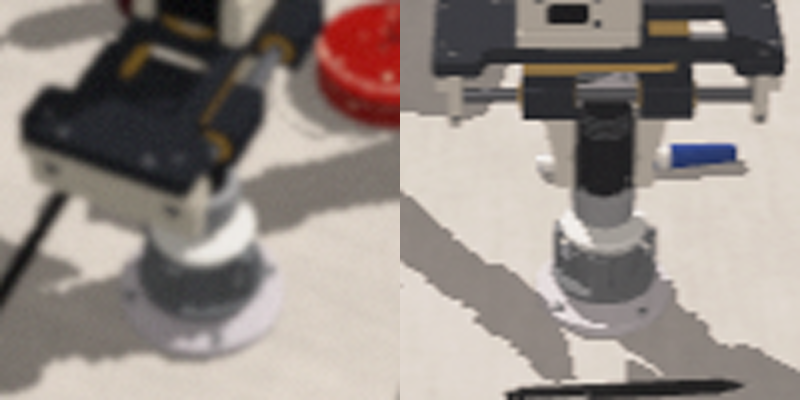

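The foot is centred over the cover in both views: around (225,210) in the left crop and (605,215) in the right. I'll press in small steps and watch the force.

```bash
python3 -m handwheel '[[[0,0.01,0.05,0,0,0,255],[0,0.01,0.1,0,0,0,255],[0,0.01,0.1,0,0,0,255]]]'; python3 -m handwheel '[[[0,0,0.02,0,0,0,255],[0,0,0.04,0,0,0,255],[0,0,0.04,0,0,0,255]]]'
```

```text
t: 7.98
eef_pos: [0.4894, 0.0168, 0.0788]
ee_rot: [3.142, -0.0, -1.571]
force: [0.1, 1.3, -0.6]
width: 0.0273
gripper_force: 50.0
t: 8.35
eef_pos: [0.4896, 0.0168, 0.076]
ee_rot: [-3.141, 0.0, -1.571]
force: [-1.2, 0.4, 4.1]
width: 0.0275
gripper_force: 50.0
```

```bash
python3 -m handwheel '[[[0,0,0.015,0,0,0,255],[0,0,0.03,0,0,0,255],[0,0,0.03,0,0,0,255]]]'
```

```text
t: 8.72
eef_pos: [0.4896, 0.0168, 0.0737]
ee_rot: [-3.141, -0.0, -1.57]
force: [-2.6, 1.0, 7.0]
width: 0.0271
gripper_force: 50.0
```

```bash
python3 -m handwheel '[[[0,0,0.015,0,0,0,255],[0,0,0.03,0,0,0,255],[0,0,0.03,0,0,0,255]]]'; python3 -m handwheel '[[[0,0,0.01,0,0,0,255],[0,0,0.02,0,0,0,255],[0,0,0.02,0,0,0,255]]]'
```

```text
t: 9.1
eef_pos: [0.4899, 0.0169, 0.0717]
ee_rot: [-3.141, 0.0, -1.57]
force: [-3.6, 0.5, 10.5]
width: 0.0273
gripper_force: 50.0
t: 9.48
eef_pos: [0.4901, 0.0169, 0.0703]
ee_rot: [-3.14, 0.0, -1.57]
force: [-3.4, -0.1, 11.2]
width: 0.0272
gripper_force: 50.0
```

```bash
python3 -m handwheel '[[[0,0,0.01,0,0,0,255],[0,0,0.02,0,0,0,255],[0,0,0.02,0,0,0,255]]]'; python3 -m handwheel '[[[0,0,0.01,0,0,0,255],[0,0,0.02,0,0,0,255],[0,0,0.02,0,0,0,255]]]'
```

```text
t: 9.85
eef_pos: [0.4903, 0.0169, 0.0689]
ee_rot: [-3.14, 0.0, -1.57]
force: [-2.1, -1.4, 12.1]
width: 0.0272
gripper_force: 50.0
t: 10.22
eef_pos: [0.4904, 0.0169, 0.0674]
ee_rot: [-3.14, 0.0, -1.57]
force: [-2.6, -0.6, 13.6]
width: 0.0271
gripper_force: 50.0
```

```bash
python3 -m handwheel '[[[0,0,0.01,0,0,0,255],[0,0,0.02,0,0,0,255],[0,0,0.02,0,0,0,255]]]'; python3 -m handwheel '[[[0,0,0.01,0,0,0,255],[0,0,0.02,0,0,0,255],[0,0,0.02,0,0,0,255]]]'
```

```text
t: 10.6
eef_pos: [0.4904, 0.0169, 0.0655]
ee_rot: [-3.14, 0.0, -1.57]
force: [-1.7, -0.8, 9.8]
width: 0.0277
gripper_force: 50.0
t: 10.98
eef_pos: [0.4905, 0.0169, 0.0641]
ee_rot: [-3.139, 0.0, -1.57]
force: [-2.2, 0.1, 12.7]
width: 0.0274
gripper_force: 50.0
```

The force fell from 13.6 to 9.8 N and then rose at the platform's own 2 N/mm, so it clicked. I'll press slightly more to confirm.

```bash
python3 -m handwheel '[[[0,0,0.01,0,0,0,255],[0,0,0.025,0,0,0,255],[0,0,0.025,0,0,0,255]]]'; python3 -m handwheel '[[[0,0,-0.1,0,0,0,255],[0,0,-0.3,0,0,0,255],[0,0,-0.6,0,0,0,255],[0,0,-1,0,0,0,255],[0,0,-1,0,0,0,255]]]'; python3 -m handwheel '[[[-0.3,0,-0.2,0,0,0,255],[-0.61,0,-0.2,0,0,0,255],[-0.61,0,-0.2,0,0,0,255],[-0.61,0,-0.2,0,0,0,255]]]'
python3 - <<'E'
from h import *
s=arm.get_state();w=cams.grab_frame("wrist");print(s["eef_pos"],s["ee_rot"]);np.save("w3.npy",np.r_[s["eef_pos"],s["ee_rot"]]);cv2.imwrite("pics/w3.png",w)
i=cams.grab_frame("side");cv2.imwrite("pics/side3.png",i);u,v=proj("side",(.49,.017,.05)).astype(int)
cv2.imwrite("pics/c3.png",np.hstack([cv2.resize(i[v-33:v+33,u-33:u+33],(400,400),interpolation=2),cv2.resize(w[80:220,250:390],(400,400),interpolation=2)]))
E
```

```text
t: 11.35
eef_pos: [0.4905, 0.0169, 0.0623]
ee_rot: [-3.139, 0.0, -1.57]
force: [-3.5, -1.0, 16.2]
width: 0.0276
gripper_force: 50.0
t: 11.98
eef_pos: [0.4907, 0.0173, 0.1428]
ee_rot: [-3.138, 0.002, -1.571]
force: [0.2, -0.0, -3.2]
width: 0.027
gripper_force: 50.0
t: 12.48
eef_pos: [0.4887, 0.0653, 0.156]
ee_rot: [3.14, -0.001, -1.571]
force: [0.1, 0.9, -1.6]
width: 0.0273
gripper_force: 50.0
[0.48873695 0.06526889 0.15596764] [ 3.13995482e+00 -6.44725587e-04 -1.57053047e+00]
```

View pics/c3.png

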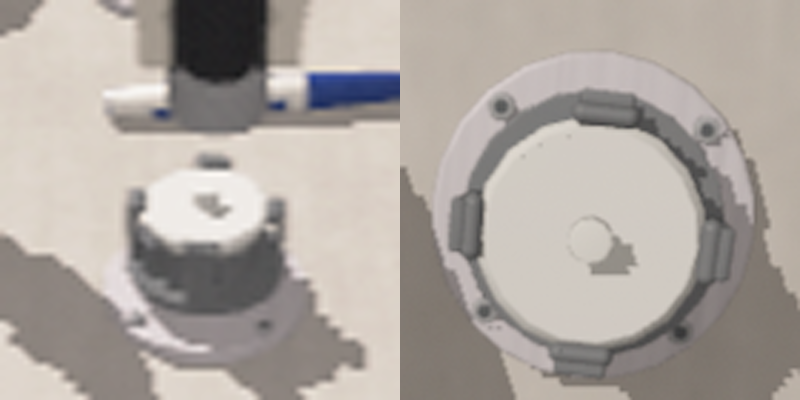

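The cover is home: it lies below the four arm tips, and the noses overlap its edge all round. Returning the tool to the stand, with the TCP aimed at the original grasp pose (0.4526, 0.2256).

```bash
python3 -m handwheel '[[[-0.5,0.1,0,0,0,0,255],[-1,0.23,0,0,0,0,255],[-1,0.23,0,0,0,0,255],[-1,0.23,0,0,0,0,255]]]'; python3 -m handwheel '[[[-0.5,0.1,0,0,0,0,255],[-1,0.23,0,0,0,0,255],[-1,0.23,0,0,0,0,255],[-1,0.23,0,0,0,0,255],[-1,0.23,0,0,0,0,255]]]'; python3 -m handwheel '[[[0,0,0,0,0,0,255],[0,0,0,0,0,0,255]]]'
```

```text
t: 13.08
eef_pos: [0.4708, 0.1451, 0.1567]
ee_rot: [3.141, -0.0, -1.571]
force: [0.2, 0.5, -1.5]
width: 0.0274
gripper_force: 50.0
t: 13.7
eef_pos: [0.4528, 0.2244, 0.1569]
ee_rot: [3.141, -0.0, -1.572]
force: [-0.4, 0.9, -2.7]
width: 0.0271
gripper_force: 50.0
t: 13.95
eef_pos: [0.4527, 0.2251, 0.157]
ee_rot: [-3.142, 0.0, -1.572]
force: [-0.7, 0.7, -2.0]
width: 0.0277
gripper_force: 50.0
```

```bash
python3 -m handwheel '[[[0,0,0.4,0,0,0,255],[0,0,0.8,0,0,0,255],[0,0,1,0,0,0,255],[0,0,1,0,0,0,255]]]'; python3 -m handwheel '[[[0,0,0.2,0,0,0,255],[0,0,0.4,0,0,0,255],[0,0,0.55,0,0,0,255],[0,0,0.55,0,0,0,255],[0,0,0.55,0,0,0,255]]]'
```

```text
t: 14.45
eef_pos: [0.452, 0.2248, 0.0759]
ee_rot: [3.14, -0.002, -1.571]
force: [1.2, -1.3, -1.7]
width: 0.0274
gripper_force: 50.0
t: 15.08
eef_pos: [0.453, 0.2259, 0.0336]
ee_rot: [-3.141, 0.001, -1.571]
force: [1.2, 0.4, -1.7]
width: 0.0269
gripper_force: 50.0
```

```bash
python3 -m handwheel '[[[0,0,0.03,0,0,0,255],[0,0,0.06,0,0,0,255],[0,0,0.06,0,0,0,255]]]'; python3 -m handwheel '[[[0,0,0.01,0,0,0,255],[0,0,0.02,0,0,0,255],[0,0,0.02,0,0,0,255]]]'
```

```text
t: 15.45
eef_pos: [0.4525, 0.2255, 0.0281]
ee_rot: [3.141, -0.0, -1.571]
force: [-0.9, -0.2, -2.4]
width: 0.0278
gripper_force: 50.0
t: 15.82
eef_pos: [0.4526, 0.2256, 0.0269]
ee_rot: [-3.141, 0.0, -1.571]
force: [-0.1, -0.1, 3.3]
width: 0.0277
gripper_force: 50.0
```

On the floor: the force rose by 5 N at the original height. Releasing and withdrawing.

```bash
python3 -m handwheel '[[[0,0,0,0,0,0,200],[0,0,0,0,0,0,100],[0,0,0,0,0,0,0],[0,0,0,0,0,0,0],[0,0,0,0,0,0,0]]]'; python3 -m handwheel '[[[0,0,0,0,0,0,0],[0,0,-0.2,0,0,0,0],[0,0,-0.6,0,0,0,0],[0,0,-1,0,0,0,0],[0,0,-1,0,0,0,0]]]'; python3 -m handwheel '[[[0.05,0,-0.5,0,0,0,0],[0.12,0,-1,0,0,0,0],[0.12,0,-1,0,0,0,0],[0.12,0,-1,0,0,0,0]]]'
python3 - <<'E'
from h import *
s=arm.get_state();w=cams.grab_frame("wrist");print(s["t"],s["eef_pos"],s["width"]);i=cams.grab_frame("side")
u,v=proj("side",(.453,.226,.05)).astype(int);cv2.imwrite("pics/c4.png",np.hstack([cv2.resize(i[v-50:v+50,u-50:u+50],(400,400),interpolation=2),cv2.resize(w[120:320,220:420],(400,400),interpolation=2)]))
E
```

```text
t: 16.45
eef_pos: [0.4526, 0.2256, 0.0265]
ee_rot: [3.142, -0.0, -1.571]
force: [-0.6, -0.3, -0.0]
width: 0.0614
gripper_force: 0.0
t: 17.08
eef_pos: [0.4539, 0.2268, 0.109]
ee_rot: [-3.138, 0.004, -1.57]
force: [0.1, 0.1, 0.3]
width: 0.0876
gripper_force: 0.0
t: 17.58
eef_pos: [0.4521, 0.2156, 0.1857]
ee_rot: [3.141, -0.0, -1.571]
force: [0.0, 0.3, -1.2]
width: 0.0878
gripper_force: 0.0
17.575 [0.45206612 0.21564112 0.18565872] 0.08783496524619361
```

View pics/c4.png

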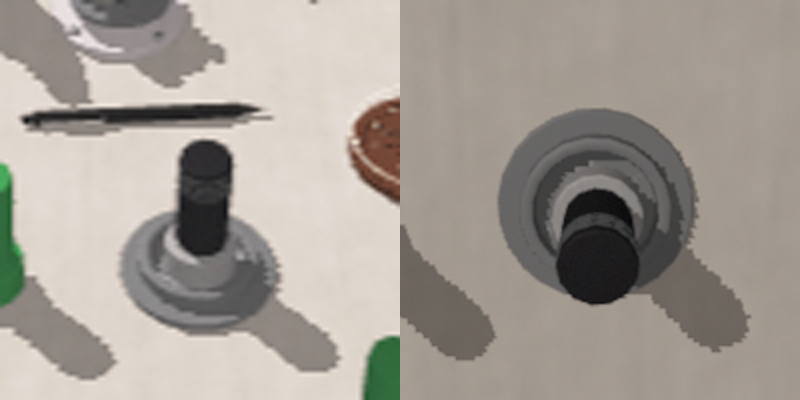

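The tool stands upright, centred inside the collar, and the gripper is clear. Handing in.

```bash
python3 -c "
from station import arm
print(arm.job_done())"
```

```text
the job is handed in; nothing more can be done
None
```

The proud cover clicked home with the wrist force reading at most about 16 N, the tool is back upright and released in its stand, and the job is handed in; no verdict came back.

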